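# Push the white-lidded jar home into the rack

## Task

Put the preserve jar with the white lid back in its place: push it along the shelf with your fingertips into the empty bay of the wooden rack, right back until it rests against the back slats in line with the other two jars. Keep it standing on the shelf all the way, without lifting or tipping it, and leave the other two jars, the mug and the seamer where they are.

Things in the scene. Friction and masses are not known exactly. Their poses are not given: they have to be found in the camera images.
- jar: the jar to push: squat glass jar of dark red jam with a white lid, loose on the shelf in front of the rack. 87 mm in diameter up to 72 mm height, lid 86 mm in diameter above, 92 mm high in all; 0.44 to 0.69 kg. Sliding it takes 2 to 5 N; pushed at about half height it does not tip. Origin: centre of its underside, z up
- rack: fixed wooden rack, three bays open to the robot and open below (jars stand on the shelf). Origin: on the shelf, mid-width, in the front face of the back slats (the stop, up to 81 mm high); x points away through the back, y left along it. Cheeks 12 mm thick, 56 high, at y = -165, -55, 55, 165 mm reach 62 mm to -x: bays 98 mm wide. A jar fully home has its centre at x = -43.5 mm
- ring: faint flat ring, 80 mm across, worn into the shelf paint in the empty bay (any of the three): where the jar belongs. Nothing to feel. Origin: its centre on the shelf, 44.5 mm in front of the back slats on the centre line of the empty bay
- jar_b: jar already home in the rack, gold-coloured metal lid, otherwise the same size as the jar; leave it. Origin: centre of its underside
- jar_c: other jar already home in the rack, gold-coloured metal lid, same size; leave it. Origin: centre of its underside
- mug: brown ceramic mug, 80 mm across, 92 mm high, handle at its own +y, standing beside one end of the rack; leave it. Origin: centre of its underside
- seamer: steel hand seamer for jar lids: round plate 90 mm across with a black knob on top (84 mm high) and a lever with a black grip along its own +x, reaching 160 mm from the centre about 55 mm above the shelf; it lies beside the other end of the rack; leave it. Origin: centre of the plate's underside
There are look-alikes about, which are no part of the job. What is shaped like the jar but blue or purple is not meant.

How it is judged (in metres and radians):
At the end, for the whole second after the job is handed in: The white-lidded jar stands upright and still on the shelf in the bay that was empty, within 4 mm of touching the back slats; the other two jars are within 15 mm and the mug and seamer within 20 mm of where they began (x of jar in the frame of rack between -0.0475 and -0.04 m and horizontal distance between jar and ring below 0.015 m and height (world z) of jar below 0.004 m and angle between jar's own z axis and vertical below 0.05 rad and linear speed of jar below 0.01 m/s and distance of each of jar_b, jar_c from where it was at the start of the episode below 0.015 m and distance of each of mug, seamer from where it was at the start of the episode below 0.02 m).
It fails at once if the jar is lifted (underside more than 5 mm off the shelf while level, or 10 mm in any attitude) (height (world z) of jar above 0.01 m or (height (world z) of jar above 0.005 m and angle between jar's own z axis and vertical below 0.08 rad)).
It fails at once if the jar is tipped more than 14 degrees (angle between jar's own z axis and vertical above 0.25 rad).
It fails at once if one of the jars in the rack is shifted by more than 15 mm (distance of any of jar_b, jar_c from where it was at the start of the episode above 0.015 m).
It fails at once if the mug or the seamer is shifted by more than 20 mm (distance of any of mug, seamer from where it was at the start of the episode above 0.02 m).
It also fails if it takes over 53 s, if anything falls off the work surface, if the arm or the gripper's body presses on something with over 40 N, if the wrist force passes 120 N, or if a joint passes its speed limit or range.

## Robot

A 6-joint arm with a two-finger parallel gripper is mounted at the origin on the work surface. World frame = base frame: x ahead of the robot, y to its left, z up, the work surface at z = 0. Lengths are in mm, angles in degrees, forces in N, time in s.
With the tool pointing down it reaches from about 350 to 850 mm from the base axis. Payload 8.1 kg.
Tool frame: the origin (TCP) lies on the centre line of the jaws, within the pads' length; the fingertips stand 19 mm ahead of it and the grasp point (between the pads) is the TCP (r.tip_reach is the z of the fingertips in the tool frame, in mm); z points along the fingers, y is the line along which they close (so a half turn about z gives the same grasp; the last joint's range is limited). The gripper opens to 85 mm and grips with 20 to 120 N. Pads are 22 mm wide; open, the fingers measure 114 mm over their backs; the gripper's body (76 mm by 85 mm) begins 54 mm behind the grasp point. The pads swing forward as they close: fully open they stand 13 mm farther back than shut.
Start: joints at [63.174, 7.471, 85.268, -0, 87.261, -4.893], TCP at [224.091, 556.587, 250.292] pointing down, gripper open.
Joint ranges: [-169.43, 169.43], [-51.17, 129.36], [1.28, 143.12], [-76.62, 256.62], [0, 156.53], [-152.29, 152.29]. Speed limits (degrees/s): [136.94, 136.94, 159.86, 180, 180, 180].

## Interface

Orientations are given as [roll, pitch, yaw] about the fixed x, y, z axes, in that order (R = Rz(yaw) Ry(pitch) Rx(roll)).
In Python, from bench import r gives the robot as it stands. The module is installed in compiled form; this text tells all that it offers.
- The arm moves only by the shell command python3 -m handwheel 'ROWS' [FORCE]. ROWS is JSON, a list of rows, each a list of 7 numbers: the shift along the tool's x, y, z in m, then the turn, a rotation vector about the tool's x, y, z in degrees, then the finger opening in m, from 0 to 0.0854. In form: [[tx, ty, tz, ax, ay, az, claw], ...]. A call has 1 to 8 rows; each row shifts and turns the commanded pose from where the row before left it, along the tool's axes as they then stand; what a row does not reach is not made up. A row lasts 1/12 s, in which the tool goes at most 41.7 mm and 7.16 degrees, less where a joint would pass 70% of its speed; a pose out of reach is approached as far as the arm can. A call with a gripper value outside its range is refused whole. The fingers move at their own pace and stop on an object; FORCE is the grip in N (left out, the last holds). Time passes only in rows, so rows that do not move let the fingers close. It gives the time, the measured TCP pose, the force, the opening and the grip force at its end, in the units of the state.
- r.sense(): the state, without advancing time (a new reading comes with each control period).
- r.snapshot(name): name is "scene" or "top"; returns (picture, depth): 480x640x3 uint8, blue, green, red; 480x640 float32, mm along the optical axis (not along the pixel's ray), 0 where there is no reading.
- r.calibration(name): a dict with "vfov" (degrees; the focal length in pixels is half the picture's height over the tangent of half this angle, whatever the lens; pixels are square), "cx", "cy" (the principal point, pixels), "rvec" (rotation vector, rad) and "tvec" (3), from world to camera coordinates, as OpenCV has them. Camera axes: x right, y down, z forward; pixel columns grow to the right and rows downward; lengths in mm; the calibration is good to about 2 mm. A picture is of the moment at which its call begins. calibration takes no time and is no camera call.
- r.hand_in(): hands the job in; it is judged then, once.
The state is a dict: "time": time; "joint_pos": joint angles; "qd": joint speeds; "joint_efforts": joint torques, N m; "tool_pos": TCP position; "tcp_rot": TCP orientation; "ft_force": force on the tool from outside, world axes, zero at the start; "wrist_torque": the same for the moment, N m; "finger_gap": finger opening in mm; "grip_force": force on a finger pad.
Only numpy, scipy, OpenCV 4.12 (cv2) and the standard library are available. Lean on these libraries where they do the work, as an engineer would, in place of code of your own. Each camera call takes 0.05 s, during which the arm holds its last target. There are 200 camera calls.

## Working session

There is one attempt and no reset: what is moved stays moved. The work goes in short steps, Python scripts to look and compute and a shell command to move; the robot and the scene stay as the last step left them, time stands still between calls to the robot, and variables do not carry over. Pictures are saved under pics/ and viewed, at most 10 in all, crops included, and the job is handed in when it is done.

```bash
mkdir -p pics; python3 - <<'E'
from bench import r
import cv2,numpy as np
for n in("scene","top"):
    p,d=r.snapshot(n); cv2.imwrite(f"pics/{n}0.png",p); np.save(f"{n}0.npy",d); c=r.calibration(n); print(n,c,(d>0).mean())
s=r.sense(); print(s["tool_pos"],s["tcp_rot"],s["time"],s["finger_gap"],r.tip_reach)
E
```

```text
scene {'vfov': 48.92644563889873, 'cx': 317.6376087289843, 'cy': 240.91742055181405, 'rvec': array([ 1.5494665 ,  1.94973501, -0.86401395]), 'tvec': array([ 125.93763363, -327.17804042, 1564.29494882])} 0.9960904947916667
top {'vfov': 47.13150787284443, 'cx': 321.85673133521925, 'cy': 241.1931584130103, 'rvec': array([ 2.15458085, -2.18731987,  0.13701166]), 'tvec': array([   4.65122723,  531.5597518 , 1029.11255693])} 0.9958170572916667
[223.9074975  556.15321571 249.31891877] [-1.79902784e+02 -8.50512231e-03  1.58064771e+02] 0.1 85.06234285701247 19.0
```

View pics/scene0.png

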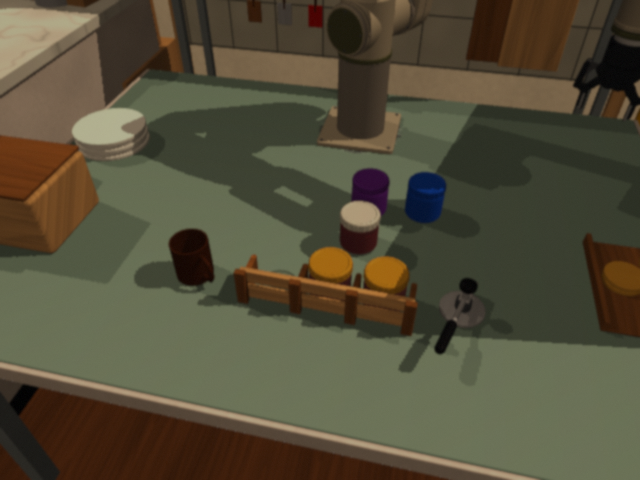

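View pics/top0.png

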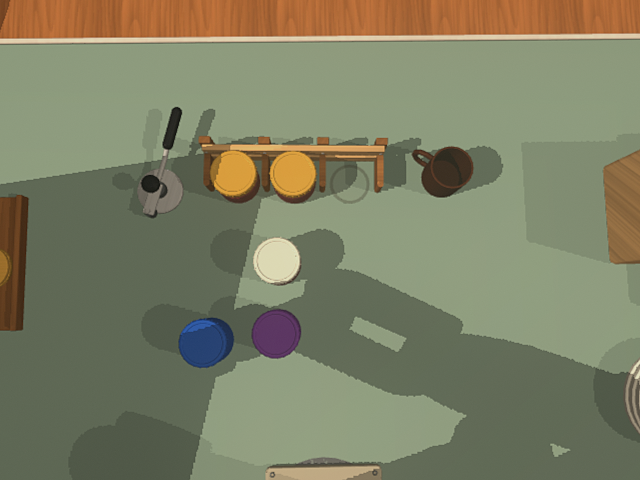

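Two views. The candidates are a white-lidded red jar (top 277,260; scene 360,228), a blue jar (top 206,342; scene 425,198) and a purple jar (top 276,333; scene 370,192). The white-lidded one fits, since it holds red jam, has a white lid and stands in front of the rack. Gold-lidded jars fill two bays (top 236,174 and 293,174). The right-hand bay is empty, with the ring at top (350,183). I'll confirm the jar in a crop and measure.

```bash
cat > h.py <<'E'
import cv2,numpy as np
def cam(c,h=480):
    f=h/2/np.tan(np.radians(c["vfov"])/2); K=np.array([[f,0,c["cx"]],[0,f,c["cy"]],[0,0,1]])
    R=cv2.Rodrigues(np.array(c["rvec"]))[0]; t=np.array(c["tvec"]); return K,R,t
def ray(c,uv,z):
    K,R,t=cam(c); o=-R.T@t; d=R.T@np.linalg.solve(K,[*uv,1.]); return o+d*(z-o[2])/d[2]
def tri(c1,u1,c2,u2):
    P=[K@np.c_[R,t] for K,R,t in (cam(c1),cam(c2))]
    X=cv2.triangulatePoints(P[0],P[1],np.float64(u1).reshape(2,1),np.float64(u2).reshape(2,1)); return (X[:3]/X[3]).ravel()
def blob(p,lo,hi,box):
    m=cv2.inRange(cv2.cvtColor(p,cv2.COLOR_BGR2HSV),np.array(lo),np.array(hi)); k=np.zeros_like(m); x0,y0,x1,y1=box; k[y0:y1,x0:x1]=m[y0:y1,x0:x1]
    k=cv2.morphologyEx(k,cv2.MORPH_OPEN,np.ones((3,3),np.uint8))
    cs=cv2.findContours(k,0,1)[0]; c=max(cs,key=cv2.contourArea); return c,cv2.fitEllipse(cv2.convexHull(c))
E
python3 - <<'E'
from h import *; from bench import r
ct,cs=r.calibration("top"),r.calibration("scene")
t=cv2.imread("pics/top0.png"); s=cv2.imread("pics/scene0.png")
def show(n,bt,bs,lo,hi):
    a=blob(t,lo,hi,bt)[1]; b=blob(s,lo,hi,bs)[1]
    print(n,np.round(a[0]+a[1],1),np.round(b[0]+b[1],1),"tri",tri(ct,a[0],cs,b[0]).round(1),"top@92",ray(ct,a[0],92).round(1),"sc@92",ray(cs,b[0],92).round(1))
show("white",(240,225,315,300),(335,195,385,226),(10,0,120),(45,110,255))
show("goldL",(208,145,262,205),(360,250,412,285),(8,120,120),(28,255,255))
show("goldR",(266,145,320,205),(305,240,356,281),(8,120,120),(28,255,255))
for n,uv,z in (("ring",(350,183),0),("cheekR front",(379,191),56),("cheekL front",(322,191),56),("mug rim",(452,167),92),("slat front L",(215,152),81),("slat front R",(383,157),81)): print(n,ray(ct,uv,z).round(1))
a=cv2.resize(t[130:310,190:430],(800,600),interpolation=cv2.INTER_CUBIC)
cv2.imwrite("pics/crop1.png",a)
E
```

```text
white [277.8 260.9  70.8 120.5] [360.4 213.5  25.3  39.5] tri [490.1  78.8  88.7] top@92 [490.   77.5  92. ] sc@92 [493.9  80.5  92. ]
goldL [234.2 153.4  53.5  88. ] [385.3 271.   30.   41.6] tri [681.4 154.7 119.3] top@92 [689.3 156.3  92. ] sc@92 [653.6 155.9  92. ]
goldR [292.4 157.8  55.1  77.6] [330.8 262.2  30.5  43.6] tri [674.  51. 112.] top@92 [679.8  49.3  92. ] sc@92 [653.7  49.7  92. ]
ring [651.4 -62.1   0. ]
cheekR front [ 622.9 -112.9   56. ]
cheekL front [624.3  -4.7  56. ]
mug rim [ 658.8 -244.5   92. ]
slat front L [695.5 193.4  81. ]
slat front R [ 682.2 -119.1   81. ]
```

View pics/crop1.png

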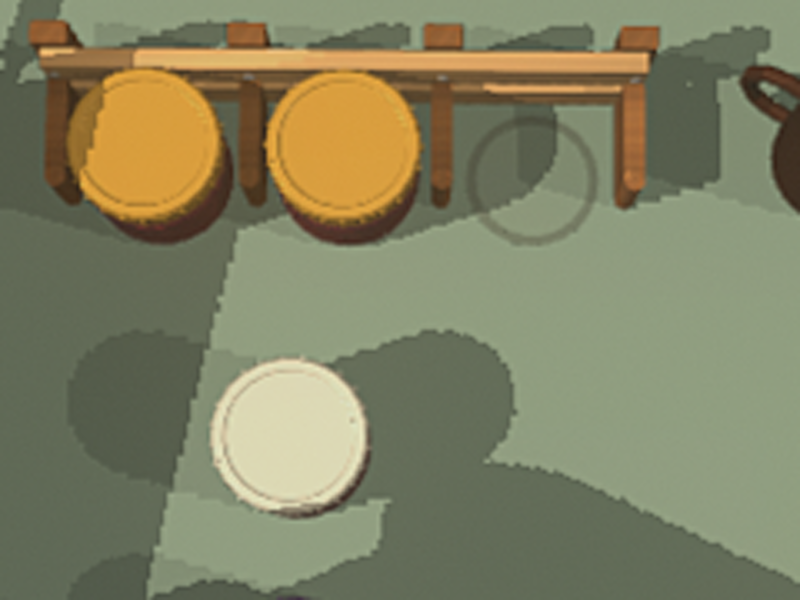

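The crop confirms the white-lidded jar at (290,437) in the crop, which is top pixel (277,261). The ring is at crop (532,181), or pixel (349.6,184.3). Next I'll work out the rack's yaw and the push geometry.

```bash
python3 - <<'E'
from h import *; from bench import r
ct=r.calibration("top"); t=cv2.imread("pics/top0.png"); d=np.load("top0.npy")
P=lambda u,v,z: ray(ct,(190+u*.3,130+v*.3),z)
gl,gr,w=P(150,146,92),P(343,147,92),P(290,437,92)
print("gold",gl.round(1),gr.round(1),"white",w.round(1)); v=gl-gr; print("rack yaw from jars",np.degrees(np.arctan2(-v[0],v[1])))
a,b=P(40,50,81),P(648,54,81); v=a-b; print("rail back edge",a.round(1),b.round(1),np.degrees(np.arctan2(-v[0],v[1])))
a,b=P(40,68,81),P(648,73,81); v=a-b; print("rail front edge",a.round(1),b.round(1),np.degrees(np.arctan2(-v[0],v[1])))
print("ring",P(532,181,0).round(1),"cheek tips",[P(u,v_,56).round(1) for u,v_ in ((58,182),(252,185),(441,187),(633,188))])
K,R,tt=cam(ct); 
for n,(u,v_) in (("lid",(277,261)),("gold",(293,174)),("rail",(350,149))):
    print(n,(R.T@(np.linalg.solve(K,[u,v_,1.])*d[v_,u]-tt)).round(1))
m=ray(ct,(452,167),92);print("purple",ray(ct,(276,333),92).round(1))
E
```

```text
gold [651.  154.7  92. ] [649.1  48.7  92. ] white [489.7  79.   92. ]
rack yaw from jars -1.022799424329253
rail back edge [709.1 217.6  81. ] [ 702.8 -122.3   81. ] -1.0636589290855938
rail front edge [698.8 217.5  81. ] [ 691.9 -122.    81. ] -1.1683028608175288
ring [648.7 -61.2   0. ] cheek tips [array([639.5, 211.9,  56. ]), array([636.3, 102. ,  56. ]), array([633.8,  -5.5,  56. ]), array([ 631.8, -114.9,   56. ])]
lid [489.9  79.   91.5]
gold [649.8  48.6  90.1]
rail [698.1 -57.8  81.4]
purple [361.8  81.6  92. ]
```

```bash
python3 -m handwheel '[[-0.0263,-0.0204,0,0,0,0,0.05],[-0.0263,-0.0204,0,0,0,0,0.05],[-0.0263,-0.0204,0,0,0,0,0.05],[-0.0263,-0.0204,0,0,0,0,0.05],[-0.0263,-0.0204,0,0,0,0,0.05],[-0.0263,-0.0204,0,0,0,0,0.05],[-0.0263,-0.0204,0,0,0,0,0.05],[-0.0263,-0.0204,0,0,0,0,0.05]]' && python3 -m handwheel '[[-0.0263,-0.0204,0,0,0,0,0.05],[-0.0263,-0.0204,0,0,0,0,0.05],[-0.0263,-0.0204,0,0,0,0,0.05],[-0.0263,-0.0204,0,0,0,0,0.05],[-0.0263,-0.0204,0,0,0,0,0.05],[-0.0263,-0.0204,0,0,0,0,0.05]]' && python3 -m handwheel '[[0,0,0,0,0,6.5,0.05],[0,0,0,0,0,6.5,0.05],[0,0,0,0,0,6.5,0.05],[0,0,0,0,0,6.5,0.05],[0,0,0,0,0,6.5,0.05],[0,0,0,0,0,6.5,0.05],[0,0,0,0,0,6,0.05],[0,0,0,0,0,0,0.05]]'
```

```text
time: 0.77
tool_pos: [358.6, 325.0, 249.9]
tcp_rot: [-180.0, -0.0, 158.1]
ft_force: [-0.1, 0.2, -0.1]
finger_gap: 49.9
grip_force: 0.0
time: 1.27
tool_pos: [459.3, 152.5, 250.0]
tcp_rot: [-180.0, -0.0, 158.1]
ft_force: [0.1, -1.3, 0.0]
finger_gap: 49.9
grip_force: 0.0
time: 1.93
tool_pos: [458.7, 154.0, 249.9]
tcp_rot: [-180.0, -0.0, 112.8]
ft_force: [-0.4, 0.5, -0.8]
finger_gap: 49.8
grip_force: 0.0
```

```bash
python3 -m handwheel '[[0,0,0.03,0,0,0,0.05],[0,0,0.03,0,0,0,0.05],[0,0,0.03,0,0,0,0.05],[0,0,0.03,0,0,0,0.05],[0,0,0.03,0,0,0,0.05],[0,0,0.025,0,0,0,0.05],[0,0,0.02,0,0,0,0.05],[0,0,0,0,0,0,0.05]]'; python3 - <<'E'
from bench import r
import cv2
a=r.snapshot("top")[0][130:370,160:480]; b=r.snapshot("scene")[0][130:370,200:520]
cv2.imwrite("pics/p2.png",cv2.resize(cv2.vconcat([a,b]),(720,600) if 0 else (400,600)) if 0 else cv2.resize(cv2.hconcat([a,b]),(800,300)))
E
```

```text
time: 2.6
tool_pos: [455.0, 153.2, 50.4]
tcp_rot: [-179.5, -0.1, 113.3]
ft_force: [-1.3, -0.0, -1.3]
finger_gap: 50.1
grip_force: 0.0
```

View pics/p2.png

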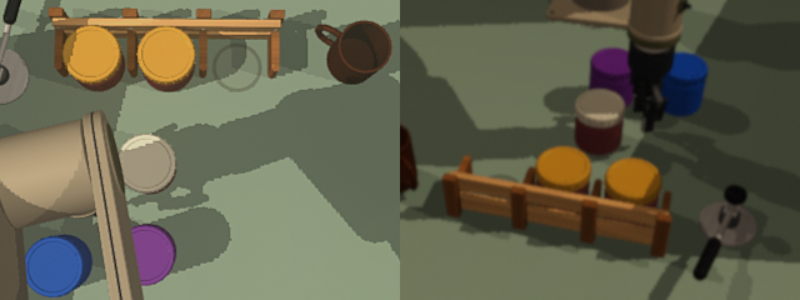

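The left half (top) shows the jar untouched at (148,163). In the right half (scene) the fingers stand behind it at about (648,110). I'll start the first push.

```bash
python3 -m handwheel '[[-0.007,0,0,0,0,0,0.05],[-0.007,0,0,0,0,0,0.05],[-0.007,0,0,0,0,0,0.05],[-0.005,0,0,0,0,0,0.05],[-0.004,0,0,0,0,0,0.05],[-0.004,0,0,0,0,0,0.05],[-0.004,0,0,0,0,0,0.05],[-0.004,0,0,0,0,0,0.05]]' && python3 -m handwheel '[[-0.005,0,0,0,0,0,0.05],[-0.005,0,0,0,0,0,0.05],[-0.005,0,0,0,0,0,0.05],[-0.005,0,0,0,0,0,0.05],[-0.005,0,0,0,0,0,0.05],[-0.005,0,0,0,0,0,0.05],[-0.005,0,0,0,0,0,0.05],[-0.005,0,0,0,0,0,0.05]]';  python3 - <<'E'
from h import *; from bench import r
ct,cs=r.calibration("top"),r.calibration("scene"); a=r.snapshot("top")[0][130:370,160:480]; b=r.snapshot("scene")[0][130:370,200:520]
cv2.imwrite("pics/p3.png",cv2.resize(cv2.hconcat([a,b]),(800,300)))
E
```

```text
time: 3.37
tool_pos: [475.5, 116.1, 55.8]
tcp_rot: [180.0, -0.1, 113.1]
ft_force: [-3.5, 5.7, 4.3]
finger_gap: 49.9
grip_force: 1.3
time: 4.03
tool_pos: [491.2, 79.4, 55.7]
tcp_rot: [180.0, -0.1, 113.1]
ft_force: [-3.1, 7.5, 4.4]
finger_gap: 50.0
grip_force: 1.3
```

View pics/p3.png

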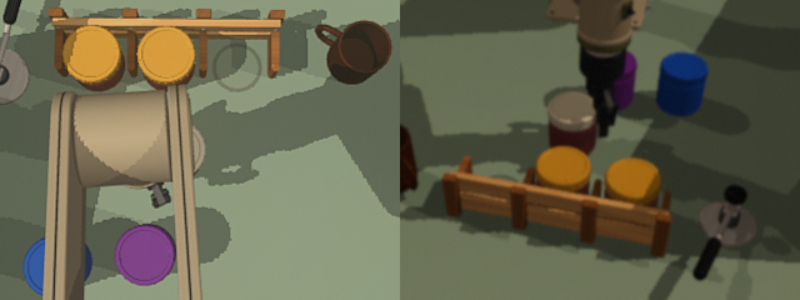

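The jar is being pushed upright (scene half, 572,120), with the fingers directly behind it. I'll continue.

```bash
python3 -m handwheel '[[-0.0065,0,0,0,0,0,0.05],[-0.0065,0,0,0,0,0,0.05],[-0.0065,0,0,0,0,0,0.05],[-0.0065,0,0,0,0,0,0.05],[-0.0065,0,0,0,0,0,0.05],[-0.0065,0,0,0,0,0,0.05],[-0.0065,0,0,0,0,0,0.05],[-0.0065,0,0,0,0,0,0.05]]' && python3 -m handwheel '[[-0.0065,0,0,0,0,0,0.05],[-0.0065,0,0,0,0,0,0.05],[-0.0065,0,0,0,0,0,0.05],[-0.0065,0,0,0,0,0,0.05],[-0.0065,0,0,0,0,0,0.05],[-0.0065,0,0,0,0,0,0.05],[-0.004,0,0,0,0,0,0.05],[0,0,0,0,0,0,0.05]]' && python3 -m handwheel '[[0.015,0,0,0,0,0,0.05],[0.02,0,0,0,0,0,0.05],[0.02,0,-0.01,0,0,0,0.05],[0,0,-0.035,0,0,0,0.05],[0,0,-0.035,0,0,0,0.05],[0,0,0,0,0,-6.5,0.05],[0,0,0,0,0,-6.5,0.05],[0,0,0,0,0,-6.5,0.05]]' && python3 - <<'E'
from h import *; from bench import r
ct,cs=r.calibration("top"),r.calibration("scene"); a=r.snapshot("top")[0]; b=r.snapshot("scene")[0]
cv2.imwrite("pics/top4.png",a);cv2.imwrite("pics/scene4.png",b)
cv2.imwrite("pics/p4.png",cv2.resize(cv2.hconcat([a[130:370,160:480],b[130:370,200:520]]),(800,300)))
E
```

```text
time: 4.8
tool_pos: [511.4, 31.4, 55.5]
tcp_rot: [180.0, -0.1, 113.1]
ft_force: [-2.6, 7.1, 4.6]
finger_gap: 50.3
grip_force: 1.3
time: 5.47
tool_pos: [528.4, -8.8, 55.4]
tcp_rot: [180.0, -0.0, 113.0]
ft_force: [-1.0, 3.9, 1.6]
finger_gap: 50.1
grip_force: 0.3
time: 6.13
tool_pos: [507.4, 41.8, 136.4]
tcp_rot: [179.9, 0.1, 132.9]
ft_force: [-0.4, -0.0, 0.3]
finger_gap: 49.7
grip_force: 0.0
```

View pics/p4.png

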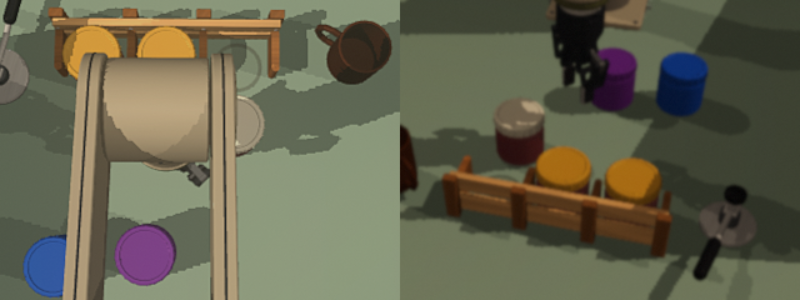

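The jar stands at scene half (520,130), just in front of the empty bay. I'll finish the turn, swing in behind it and re-measure.

```bash
python3 -m handwheel '[[0,0,0,0,0,-6.6,0.05],[0,0,0,0,0,-6.6,0.05],[0,0,0,0,0,-6.6,0.05],[0,0,0,0,0,-6.6,0.05],[0,0,0,0,0,-6.6,0.05],[0,0,0,0,0,-6.6,0.05],[0,0,0,0,0,-6.6,0.05],[0.02,0,0,0,0,0,0.05]]' && python3 -m handwheel '[[0.021,-0.02,0,0,0,0,0.05],[0.01,-0.02,0,0,0,0,0.05],[0.01,-0.02,0,0,0,0,0.05],[0.01,-0.02,0,0,0,0,0.05],[0,-0.018,0,0,0,0,0.05],[0,0,0,0,0,0,0.05]]' && python3 - <<'E'
from h import *; from bench import r
ct,cs=r.calibration("top"),r.calibration("scene"); a=r.snapshot("top")[0]; b=r.snapshot("scene")[0]
cv2.imwrite("pics/top5.png",a);cv2.imwrite("pics/scene5.png",b)
e=blob(b,(5,0,90),(45,120,255),(390,215,455,270))[1]; print("scene ellipse",e,ray(cs,e[0],92).round(1))
try:
    e=blob(a,(10,0,120),(45,110,255),(310,195,390,270))[1]; print("top",e,ray(ct,e[0],92).round(1))
except Exception as x: print(x)
cv2.imwrite("pics/p5.png",cv2.resize(cv2.hconcat([a[140:290,230:430],b[170:320,360:560]]),(800,300)))
print(r.sense()["joint_pos"])
E
```

```text
time: 6.9
tool_pos: [488.5, 42.0, 135.4]
tcp_rot: [-180.0, 0.1, 178.9]
ft_force: [-0.3, 0.2, 0.2]
finger_gap: 50.1
grip_force: 0.0
time: 7.4
tool_pos: [433.1, -57.0, 135.2]
tcp_rot: [-179.9, 0.0, 178.4]
ft_force: [-0.2, 0.8, -0.0]
finger_gap: 49.7
grip_force: 0.0
scene ellipse ((391.8900146484375, 233.79818725585938), (10.279184341430664, 17.60770034790039), 35.55313491821289) [544.2 154.6  92. ]
top ((328.163818359375, 229.85182189941406), (64.93916320800781, 136.64495849609375), 60.403663635253906) [545.1 -14.2  92. ]
[-1.39515980e+01 -1.36680739e+01  1.17900137e+02  7.62800258e-03
  7.57728853e+01 -1.02442102e+02]
```

View pics/p5.png

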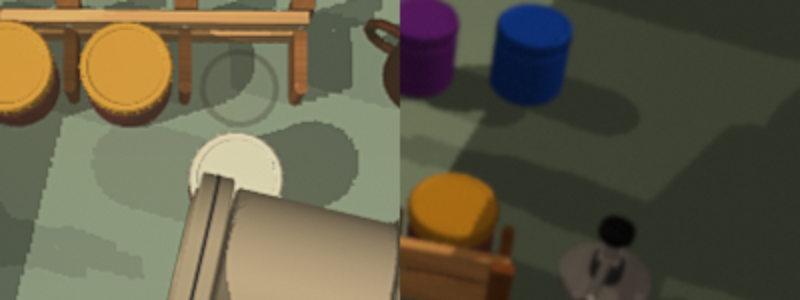

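In the top half the lid spans columns 190–282 with its upper edge at row 133, so its centre is at about (236,179), or pixel (348,229.5). My scene crop missed the jar, so I'll measure both views again.

```bash
python3 - <<'E'
from h import *; from bench import r
ct,cs=r.calibration("top"),r.calibration("scene"); a=cv2.imread("pics/top5.png"); b=cv2.imread("pics/scene5.png")
print("top eye",ray(ct,(348,229.5),92).round(1))
c,e=blob(b,(5,0,90),(45,120,255),(265,200,328,240)); print("scene",np.round(e[0]+e[1],1),ray(cs,e[0],92).round(1))
c=blob(a,(10,0,120),(45,110,255),(310,195,390,232))[0].reshape(-1,2); c=c[(c[:,1]<222)&(c[:,0]>322)].astype(float)
w=np.array([ray(ct,p,92)[:2] for p in c]); s=np.linalg.lstsq(np.c_[2*w,np.ones(len(w))],(w**2).sum(1),rcond=None)[0]
print("top circle fit",s[:2].round(1),np.sqrt(s[2]+s[0]**2+s[1]**2).round(1),len(w),c.min(0),c.max(0))
E
```

```text
top eye [545.3 -50.2  92. ]
scene [294.7 224.5  64.9  91.3] [560.6 -47.7  92. ]
top circle fit [607.2 -70.6] 35.8 133 [323. 195.] [389. 221.]
```

```bash
python3 -m handwheel '[[0,0.006,0.02,0,0,0,0.05],[0,0,0.02,0,0,0,0.05],[0,0,0.02,0,0,0,0.05],[0,0,0.015,0,0,0,0.05],[0,0,0.005,0,0,0,0.05],[0,0,0,0,0,0,0.05],[0,0,0,0,0,0,0.05]]'
```

```text
time: 8.08
tool_pos: [434.0, -48.1, 55.6]
tcp_rot: [180.0, -0.0, 178.8]
ft_force: [-0.3, 0.6, 0.5]
finger_gap: 49.9
grip_force: 0.0
```

```bash
python3 -m handwheel '[[-0.008,-0.001,0,0,0,0,0.05],[-0.008,0,0,0,0,0,0.05],[-0.008,0,0,0,0,0,0.05],[-0.008,0,0,0,0,0,0.05],[-0.008,0,0,0,0,0,0.05],[-0.008,0,0,0,0,0,0.05],[-0.007,0,0,0,0,0,0.05],[-0.005,0,0,0,0,0,0.05]]' && python3 -m handwheel '[[-0.004,0,0,0,0,0,0.05],[-0.004,0,0,0,0,0,0.05],[-0.005,-0.0012,0,0,0,0,0.05],[-0.005,-0.0012,0,0,0,0,0.05],[-0.005,-0.0012,0,0,0,0,0.05],[-0.005,-0.0012,0,0,0,0,0.05],[-0.005,-0.0012,0,0,0,0,0.05],[-0.005,-0.0012,0,0,0,0,0.05]]' && python3 - <<'E'
from bench import r
import cv2
a=r.snapshot("top")[0]; b=r.snapshot("scene")[0]
cv2.imwrite("pics/top6.png",a);cv2.imwrite("pics/scene6.png",b)
cv2.imwrite("pics/p6.png",cv2.resize(cv2.hconcat([a[130:280,260:460],b[170:320,230:430]]),(800,300),interpolation=cv2.INTER_CUBIC))
E
```

```text
time: 8.75
tool_pos: [494.7, -50.9, 55.3]
tcp_rot: [-180.0, 0.0, 178.8]
ft_force: [-0.3, 0.2, 0.1]
finger_gap: 49.6
grip_force: 0.0
time: 9.42
tool_pos: [530.4, -58.5, 54.8]
tcp_rot: [180.0, -0.2, 178.8]
ft_force: [-8.2, 2.5, 5.8]
finger_gap: 50.1
grip_force: 0.8
```

View pics/p6.png

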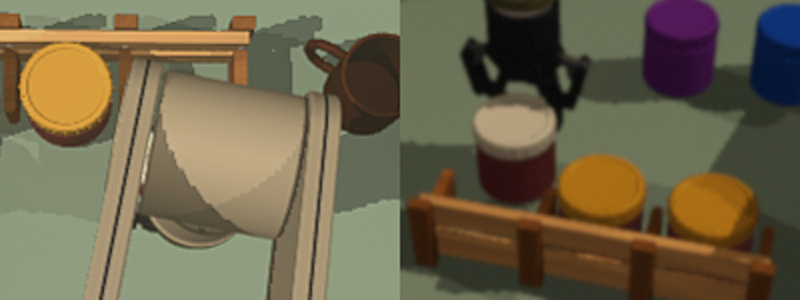

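The jar is cradled between the two fingers and upright (scene half 515,145), lined up with the empty bay. I'll push straight in.

```bash
python3 -m handwheel '[[-0.006,0,0,0,0,0,0.05],[-0.006,0,0,0,0,0,0.05],[-0.006,0,0,0,0,0,0.05],[-0.006,0,0,0,0,0,0.05],[-0.006,0,0,0,0,0,0.05],[-0.006,0,0,0,0,0,0.05],[-0.006,0,0,0,0,0,0.05],[-0.004,0,0,0,0,0,0.05]]' && python3 -m handwheel '[[-0.003,0,0,0,0,0,0.05],[-0.003,0,0,0,0,0,0.05],[-0.003,0,0,0,0,0,0.05],[-0.002,0,0,0,0,0,0.05],[-0.002,0,0,0,0,0,0.05],[-0.002,0,0,0,0,0,0.05]]'; python3 - <<'E'
from bench import r
import cv2
a=r.snapshot("top")[0]; b=r.snapshot("scene")[0]
cv2.imwrite("pics/p7.png",cv2.resize(cv2.hconcat([a[130:280,260:460],b[170:320,230:430]]),(800,300),interpolation=cv2.INTER_CUBIC))
E
```

```text
time: 10.18
tool_pos: [576.8, -59.8, 54.8]
tcp_rot: [180.0, -0.2, 178.8]
ft_force: [-6.2, -0.9, 2.4]
finger_gap: 49.5
grip_force: 1.4
time: 10.68
tool_pos: [591.4, -60.1, 54.7]
tcp_rot: [180.0, -0.2, 178.8]
ft_force: [-6.5, 0.4, 2.6]
finger_gap: 50.0
grip_force: 1.4
```

View pics/p7.png

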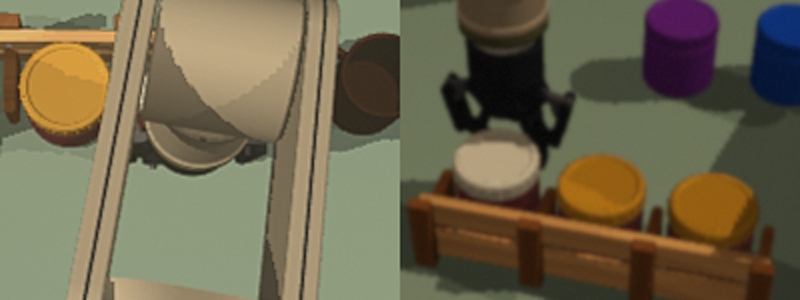

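The jar (scene half 497,165) is entering the bay cleanly. I'll ease it on to the slats, watching the force.

```bash
python3 -m handwheel '[[-0.002,0,0,0,0,0,0.05],[-0.002,0,0,0,0,0,0.05],[-0.002,0,0,0,0,0,0.05],[-0.001,0,0,0,0,0,0.05],[-0.001,0,0,0,0,0,0.05]]'; python3 -m handwheel '[[-0.001,0,0,0,0,0,0.05],[-0.001,0,0,0,0,0,0.05]]';python3 -m handwheel '[[-0.001,0,0,0,0,0,0.05],[0,0,0,0,0,0,0.05]]'
```

```text
time: 11.2
tool_pos: [599.8, -60.3, 54.8]
tcp_rot: [180.0, -0.1, 178.8]
ft_force: [-5.3, -0.0, 2.3]
finger_gap: 49.8
grip_force: 1.5
time: 11.37
tool_pos: [601.8, -60.3, 54.9]
tcp_rot: [180.0, -0.1, 178.8]
ft_force: [-5.8, 0.1, 2.2]
finger_gap: 50.1
grip_force: 1.5
time: 11.53
tool_pos: [602.7, -60.3, 54.8]
tcp_rot: [180.0, -0.1, 178.8]
ft_force: [-5.2, -0.2, 1.9]
finger_gap: 50.3
grip_force: 1.2
```

Not in contact with the slats yet; 1 mm at a time.

```bash
python3 -m handwheel '[[-0.001,0,0,0,0,0,0.05],[0,0,0,0,0,0,0.05]]'; python3 -m handwheel '[[-0.001,0,0,0,0,0,0.05],[0,0,0,0,0,0,0.05]]'
```

```text
time: 11.7
tool_pos: [602.9, -60.3, 54.6]
tcp_rot: [180.0, -0.2, 178.8]
ft_force: [-9.1, 0.3, 4.8]
finger_gap: 50.1
grip_force: 1.6
time: 11.87
tool_pos: [603.1, -60.3, 54.4]
tcp_rot: [180.0, -0.3, 178.8]
ft_force: [-13.5, -0.2, 6.9]
finger_gap: 50.1
grip_force: 1.9
```

The force is rising (5 → 9 → 13.5 N) with no motion at x = 603, so the jar is against the slats as predicted. I'll back off gently and check.

```bash
python3 -m handwheel '[[0.003,0,0,0,0,0,0.05],[0.01,0,0,0,0,0,0.05],[0.02,0,0,0,0,0,0.05],[0.03,0,0,0,0,0,0.05],[0.03,0,0,0,0,0,0.05],[0.03,0,-0.01,0,0,0,0.05],[0.02,0,-0.03,0,0,0,0.05],[0,0,-0.03,0,0,0,0.05]]'; python3 -m handwheel '[[0,0.03,-0.03,0,0,0,0.05],[0,0.035,0,0,0,0,0.05],[0,0.035,0,0,0,0,0.05],[0,0.035,0,0,0,0,0.05],[0,0.035,0,0,0,0,0.05],[0,0.035,0,0,0,0,0.05],[0,0.035,0,0,0,0,0.05],[0,0,0,0,0,0,0.05]]'; python3 - <<'E'
from h import *; from bench import r
ct=r.calibration("top"); a=r.snapshot("top")[0]; cv2.imwrite("pics/top8.png",a)
cv2.imwrite("pics/p8.png",cv2.resize(a[130:280,190:440],(800,480),interpolation=cv2.INTER_CUBIC))
E
```

```text
time: 12.53
tool_pos: [457.3, -56.6, 123.1]
tcp_rot: [179.9, -0.4, 178.8]
ft_force: [0.2, -0.0, 1.0]
finger_gap: 49.9
grip_force: 0.0
time: 13.2
tool_pos: [467.8, 187.5, 155.3]
tcp_rot: [179.8, 0.1, 179.0]
ft_force: [0.9, -0.4, -0.5]
finger_gap: 50.2
grip_force: 0.0
```

View pics/p8.png

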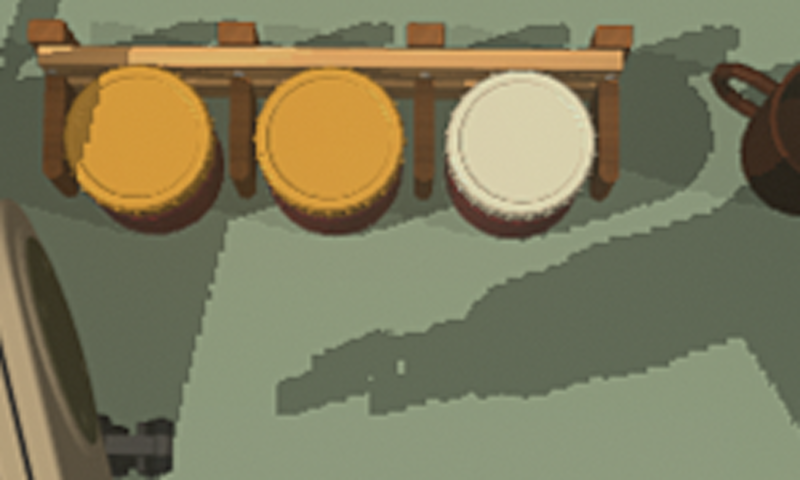

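The white lid at crop (520,143) is in line with the gold lids at (139,139) and (330,140), and the mug hasn't moved. Handing in.

```bash
python3 -c "
from bench import r
print(r.hand_in())"
```

```text
the job is handed in; nothing more can be done
None
```

I pushed the white-lidded jar upright into the empty bay until the fingertip force rose against the back slats, in line with the other two jars, and handed the job in at about 13 s. The hand-in returned no verdict. The final picture showed the other jars and the mug where they began, but not the seamer, which the arm never went near.

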